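Unlock a die shelf's label slot and hold the label holder pressed home

TASK

Turn the black locking knob on the little die shelf anticlockwise until it clicks past its detent and its steel flag is swung clear of the slot. Then take the aluminium label holder out of its wooden block, slide its thin tongue down behind the steel lip at the shelf's front edge with its paper card facing the same way as the lip, and push it fully home, upright, against the spring underneath. Finish still gripping it and pressing it home: do not let go, and leave the two dies on the shelf, the paste jar and the wax where they are.

Things in the scene. Friction and masses are not known exactly. Their poses are not given: they have to be found in the camera images.
- rack: Low wooden die shelf, fixed, 280 mm wide (y), board top z = 50 mm. Origin: centre of the underside; front looks to its -x, z up. Its flat front edge is at x = -60 mm, up to z = 50. Before it a steel lip (inner face x = -68, outer -80, top z = 40 mm, inner top edge flared 4 mm) leaves an 8 mm slot open at the top. Knob at the +y end; two dies on the -y half of the board.
- slot_mouth (a point): Centre of the slot's mouth: midway between the shelf edge and the lip, at the height of the lip's top (rack frame -64, 0, 40 mm). Axes as the rack's. Cheeks 39 mm to either side (y) close the slot's ends; a sprung bar lies in its bottom.
- slot_home (a point): Where the middle of the tongue's foot is when the holder is home (26 mm below slot_mouth, rack frame -64, 0, 14 mm). Axes as the rack's.
- spring_bar (a joint): Sprung bar in the slot (m): 0 = up (its top 7 mm above slot_home), grows as it is pressed down; 0.007 when the holder is home. It pushes up with 3 N at 0 and about 7 N at home, so a released holder rises again.
- lock_knob (a joint): Knob (rad): 0 = locked, its flag lies over the slot at 53 to 58 mm height and blocks it; grows anticlockwise seen from above; 1.3 = end stop, flag back over the board, slot free. A detent resists up to its crest at 0.65 (at most about 0.1 N m), then snaps the knob on to 1.3; short of the crest it springs back to 0.
- knob_grip (a point): On the knob's vertical axis, 87 mm above the table (rack frame -45, 100, 87 mm); turns with the knob. The knob is a black upright bar 14 mm thick (its x), 42 mm long (its y), from 62 to 98 mm above the table; its y lies along the rack's y when the joint reads 0. The steel flag reaches 100 mm from the axis towards its -y.
- label_holder: Loose aluminium label holder, about 90 g, 82 mm high. Origin: middle of its tongue's foot; z up. Tongue 5 mm thick (x), 66 wide (y), z 0 to 26. Above it a plate 18 mm thick (x -15.5 to +2.5), 70 wide, z 26 to 82; its back is flush with the tongue's, its front (-x, paper card) overhangs: the shoulder at z = 26 rests on the lip's top when home. Starts upright in the block.
- holder_grip (a point): Point in the middle of the plate's thickness and width, 71 mm above the tongue's foot, 11 mm below the top: a good place to pinch it front to back (18 mm). Axes as the holder's.
- stand: Fixed slotted wooden block 62 x 110 x 30 mm on the table in which the holder stands at the start, its shoulder on the block's top. Origin: on the table under the slot; axes parallel to the holder's at the start.
- die_short: White-metal setting die, 17 mm across, 22 mm high, standing on the board of the shelf; origin under its foot. To be left alone.
- die_tall: The same, 26 mm high. To be left alone.
- paste_jar: White-lidded paste jar, 69 mm across, 73 mm high, standing on the table; origin under its foot. To be left alone.
- wax: Lump of beeswax 37 x 53 x 24 mm on the table; origin under its centre. To be left alone.
Things that resemble listed ones, but are neither listed nor needed, are in the scene too. What is shaped like the label_holder but orange is not meant.

How it is judged:
On the way:
1. the knob has been turned past its detent and the flag is clear of the slot (value of joint lock_knob above 1.1 rad), for 0.2 s.
At the end, for the whole second after the job is handed in: Knob over 1.1 rad; tongue in the slot, card to the front, foot within 2.2 mm of home height and 10 mm of the middle, upright within 0.09 rad, sprung bar down over 4.5 mm; fingers still grip the holder (over 2 N), it presses on the shelf with over 3 N and is at rest (value of joint lock_knob above 1.1 rad and z of label_holder in the frame of slot_home between -0.003 and 0.0022 m and x of label_holder in the frame of slot_home between -0.004 and 0.004 m and y of label_holder in the frame of slot_home between -0.01 and 0.01 m and x of holder_grip in the frame of slot_home below 0.003 m and angle between label_holder's own z axis and vertical below 0.09 rad and value of joint spring_bar above 0.0045 m and contact force between label_holder and rack above 3 N and contact force between the fingers and label_holder above 2 N and linear speed of label_holder below 0.02 m/s); the arm keeps its last pose, push and grip.
It fails at once if a die, the jar or the wax is pushed away or knocked over (distance of any of die_short, die_tall, paste_jar, wax from where it was at the start of the episode above 0.03 m or angle between any of die_short, die_tall, paste_jar's own z axis and vertical above 0.6 rad).
It also fails if it takes over 51 s, if anything falls off the work surface, if the arm or the gripper's body presses on something with over 40 N, if the wrist force passes 120 N, or if a joint passes its speed limit or range.

ROBOT

A 6-joint arm with a two-finger parallel gripper is mounted at the origin on a cart in front of the work surface, level with it; the furniture and walls round the work are solid. World frame = base frame: x ahead of the robot, y to its left, z up, the work surface at z = 0. Lengths are in m, angles in rad, forces in N, time in s.
With the tool pointing down it reaches from about 0.225 to 0.875 m from the base axis. Payload 3.4 kg.
Tool frame: the origin (TCP) lies on the centre line of the jaws, within the pads' length; the fingertips stand 17 mm ahead of it and the grasp point (between the pads) lies 2 mm behind it; z points along the fingers, y is the line along which they close (so a half turn about z gives the same grasp; the last joint's range is limited). The gripper opens to 85 mm and grips with 20 to 120 N. Pads are 22 mm wide; open, the fingers measure 114 mm over their backs; the gripper's body (76 mm by 85 mm) begins 54 mm behind the grasp point. The pads swing forward as they close: fully open they stand 13 mm farther back than shut.
Start: joints at [-1.232, 0.276, 1.505, -0, 1.361, -0.121], TCP at [0.255, -0.515, 0.248] pointing down, gripper open.
Joint ranges: [-2.89, 2.89], [-0.75, 2.08], [0.22, 2.7], [-1.18, 4.32], [0.11, 2.71], [-2.7, 2.7]. Speed limits (rad/s): [2.57, 2.57, 3.14, 3.14, 3.14, 3.14].

INTERFACE

Orientations are given as a unit quaternion [w, x, y, z].
In Python, from rig import manip gives the robot as it stands.
- The arm moves only by the tool move_arm, never from a script. Its argument "steps" is one flat list of numbers, 7 for each row, row after row: the turn, a rotation vector about the world's x, y, z normalised to -1 to 1, where 1 is 360 degrees, then the shift along the world's x, y, z normalised to -1 to 1, where 1 is 1 m, then the opening, from -1 (shut) to 1 (fully open). A call has exactly 10 rows; each row is the pose to reach, as a shift and turn from the pose commanded when the call began, turning the shorter way round; what a row does not reach only later rows make up. A row lasts 1/10 s, in which the tool goes at most 50 mm and 8.59 degrees, less where a joint would pass 70% of its speed; a pose out of reach is approached as far as the arm can. A call with a number of a shift or a turn outside -1 to 1 is refused whole. A call with a gripper value outside its range is refused whole. The fingers move at their own pace and stop on an object; "squeeze" is the grip in N (left out, the last holds). Time passes only in rows, so rows that repeat a pose let the fingers close, or fill a call up. It gives the time, the measured TCP pose, the force, the opening and the grip force at its end, in the units of the state.
- manip.get_state(): the state, without advancing time (a new reading comes with each control period).
- manip.get_image(name): name is "scene" or "top" or "wrist"; returns a dict with "pixels" (400x640x3 uint8, blue, green, red), "fx", "fy", "cx", "cy" (pixels), "R" (3x3) and "t" (3): a world point X has camera coordinates R X + t. Camera axes: x right, y down, z forward; pixel columns grow to the right and rows downward; lengths in m; the calibration is good to about 2 mm. A picture is of the moment at which its call begins. There is no depth.
- manip.sign_off(): hands the job in; it is judged then, once.
The state is a dict: "clock": time; "qpos": joint angles; "qd": joint speeds; "effort": joint torques, N m; "position": TCP position; "ee_rot": TCP orientation; "contact_force": force on the tool from outside, world axes, zero at the start; "moment": the same for the moment, N m; "width": finger opening in m; "gripper_force": force on a finger pad.
Only numpy, scipy, OpenCV 4.12 (cv2) and the standard library are available. Lean on these libraries where they do the work, as an engineer would, in place of code of your own. Each camera call takes 0.05 s, during which the arm holds its last target. There are 200 camera calls.

## Working session

There is one attempt and no reset: what is moved stays moved. The work goes in short steps, Python scripts to look and compute and a tool call to move; the robot and the scene stay as the last step left them, time stands still between calls to the robot, and variables do not carry over. Pictures are saved under pics/ and viewed, at most 10 in all, crops included, and the job is handed in when it is done.

Besides the shell and the picture viewer there is one more tool, called after "Emit:" by a JSON object that holds its "method" and its "body", one argument or row to a line. move_arm: Moves the arm, as the interface text tells. Scaled input: -1 to 1 covers 1 m each way for a shift and 360 degrees each way for a turn. Its arguments: {"type":"object","properties":{"steps":{"type":"array"},"squeeze":{"type":"number"}},"required":["steps"]}

```bash
mkdir -p pics; cat > h.py <<'E'
import numpy as np, cv2
from rig import manip
def shot(n,f):
    d=manip.get_image(n); cv2.imwrite('pics/'+f+'.png',d['pixels'])
    np.savez('pics/'+f+'.npz',**{k:np.array(v) for k,v in d.items()}); return d
def load(f): return np.load('pics/'+f+'.npz')
def ray(d,u,v,z):
    R=np.array(d['R']);t=np.array(d['t']);c=-R.T@t
    r=R.T@np.array([(u-d['cx'])/d['fx'],(v-d['cy'])/d['fy'],1.]); return c+r*(z-c[2])/r[2]
def proj(d,X):
    p=np.array(d['R'])@np.array(X)+np.array(d['t']); return [float(d['fx']*p[0]/p[2]+d['cx']),float(d['fy']*p[1]/p[2]+d['cy'])]
E
python3 - <<'E'
from h import *
for n in('top','scene'):
    d=shot(n,n+'0'); print(n,d['fx'],(-np.array(d['R']).T@d['t']).round(3))
s=manip.get_state();print(s['position'],s['ee_rot'],s['contact_force'],s['width'])
E
```

```text
top 403.8265631781526 [0.427 0.062 1.106]
scene 504.5525302678272 [-0.209 -0.43   0.739]
[ 0.25502921 -0.51486229  0.24751383] [-8.37147781e-04  9.73682210e-01  2.27908411e-01 -1.00774416e-04] [ 0.57705159 -0.44567171 -0.66161763] 0.08562155230745175
```

View pics/top0.png

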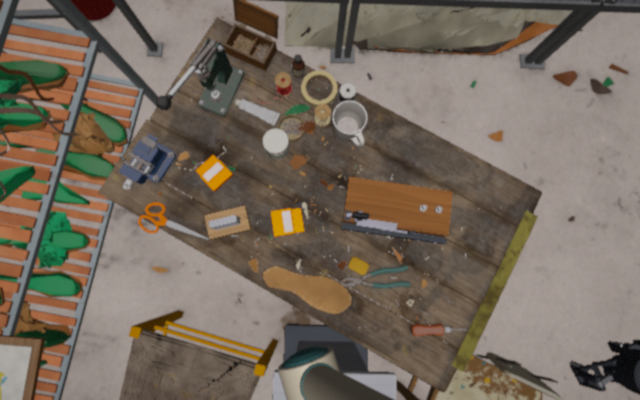

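View pics/scene0.png

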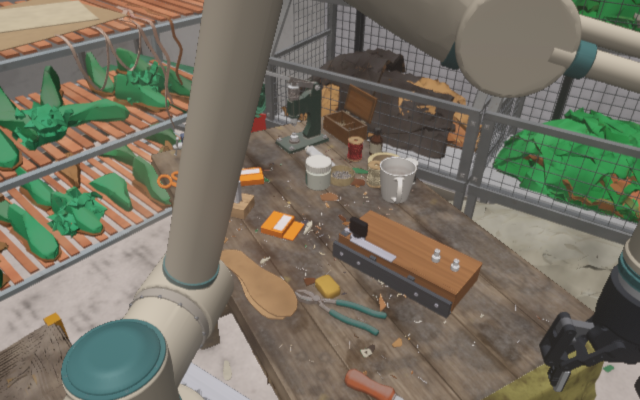

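The top view shows the rack at about (398,208) with its knob at (358,215), the dies at (424,208) and (438,209), and the holder in its block at (227,221). Orange decoys are at (214,172) and (288,221), the jar at (276,142) and the wax at (358,267). I'll zoom in.

```bash
python3 - <<'E'
from h import *
im=cv2.imread('pics/top0.png')
a=cv2.resize(im[165:255,330:470],None,fx=5.7,fy=5.7,interpolation=cv2.INTER_CUBIC)[:, :798]
b=cv2.resize(im[195:245,190:270],None,fx=5.7,fy=5.7,interpolation=cv2.INTER_CUBIC)
cv2.imwrite('pics/a.png',a[:513])
c=np.zeros((600,798,3),np.uint8); c[:300]=cv2.resize(a,(466,300)).repeat(1,1)[:300,:466].shape and 0
cv2.imwrite('pics/b.png',b)
E
```

```text
(no output)
```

View pics/a.png

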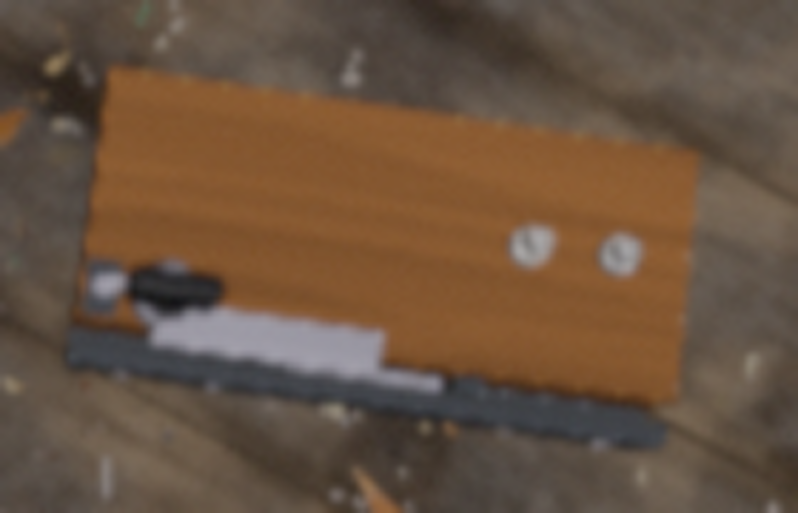

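View pics/b.png

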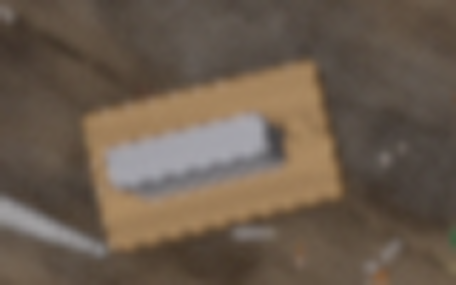

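```bash
python3 - <<'E'
from h import *
d=load('top0')
def A(u,v,z): return ray(d,330+u/5.7,165+v/5.7,z)
def B(u,v,z): return ray(d,190+u/5.7,195+v/5.7,z)
for p in[(110,68,.05),(698,152,.05),(675,403,.05),(68,365,.04),(662,445,.04),(175,288,.098),(532,245,.026),(620,255,.022)]: print('A',p,A(*p).round(4))
for p in[(82,115,.03),(315,62,.03),(342,195,.03),(112,250,.03),(105,152,.086),(258,112,.086),(270,150,.086),(115,188,.086)]: print('B',p,B(*p).round(4))
for n,u,v,z in[('jar',276,142,.073),('wax',358,267,.024),('orange1',288,221,.02),('orange2',214,172,.02),('scis',180,228,.01),('screw',150,160,.05)]: print(n,ray(d,u,v,z).round(3))
P=[(110,68),(698,152),(675,403)];p=[A(*q,.05)[:2] for q in P]
yv=p[0]-p[1]; print(np.linalg.norm(yv),np.linalg.norm(p[1]-p[2]))
q1,q2=A(68,365,.04)[:2],A(662,445,.04)[:2]
a1=np.arctan2(-yv[0],yv[1]);w=q1-q2;a2=np.arctan2(-w[0],w[1]);print('yaw',a1,a2,np.linalg.norm(w))
E
```

```text
A (110, 68, 0.05) [ 0.6607 -0.0295  0.05  ]
A (698, 152, 0.05) [ 0.628  -0.3062  0.05  ]
A (675, 403, 0.05) [ 0.51   -0.2923  0.05  ]
A (68, 365, 0.04) [ 0.5214 -0.0125  0.04  ]
A (662, 445, 0.04) [ 0.4911 -0.2891  0.04  ]
A (175, 288, 0.098) [ 0.5516 -0.0553  0.098 ]
A (532, 245, 0.026) [ 0.5854 -0.2338  0.026 ]
A (620, 255, 0.022) [ 0.5822 -0.2771  0.022 ]
B (82, 115, 0.03) [0.5502 0.3547 0.03  ]
B (315, 62, 0.03) [0.5781 0.2473 0.03  ]
B (342, 195, 0.03) [0.5158 0.2315 0.03  ]
B (112, 250, 0.03) [0.4876 0.3366 0.03  ]
B (105, 152, 0.086) [0.5276 0.3282 0.086 ]
B (258, 112, 0.086) [0.5472 0.2617 0.086 ]
B (270, 150, 0.086) [0.5303 0.2555 0.086 ]
B (115, 188, 0.086) [0.5118 0.3228 0.086 ]
jar [0.745 0.168 0.073]
wax [ 0.423 -0.058  0.024]
orange1 [0.541 0.132 0.02 ]
orange2 [0.671 0.339 0.02 ]
scis [0.516 0.423 0.01 ]
screw [0.692 0.504 0.05 ]
0.27868880385337835 0.11883789946439499
yaw -0.11763382276701555 -0.10923025260847992 0.27820200466362804
```

Emit:
{"method": "move_arm", "body": {
  "steps": [0,0,0.1587,0.297,0.459,-0.03,0,0,0,0.1587,0.297,0.459,-0.03,0,0,0,0.1587,0.297,0.459,-0.03,0,0,0,0.1587,0.297,0.459,-0.03,0,0,0,0.1587,0.297,0.459,-0.03,0,0,0,0.1587,0.297,0.459,-0.03,0,0,0,0.1587,0.297,0.459,-0.03,0,0,0,0.1587,0.297,0.459,-0.03,0,0,0,0.1587,0.297,0.459,-0.03,0,0,0,0.1587,0.297,0.459,-0.03,0]
}}

```text
clock: 1.1
position: [0.5269, -0.0942, 0.2206]
ee_rot: [-0.0, 0.746, 0.666, -0.0]
contact_force: [0.5, -0.2, 0.0]
width: 0.0428
gripper_force: 0.0
```

Emit:
{"method": "move_arm", "body": {
  "steps": [0,0,0,0,0,0,0,0,0,0,0,0,0,0,0,0,0,0,0,0,0,0,0,0,0,0,0,0,0,0,0,0,0,0,0,0,0,0,0,0,0,0,0,0,0,0,0,0,0,0,0,0,0,0,0,0,0,0,0,0,0,0,0,0,0,0,0,0,0,0]
}}

```text
clock: 2.1
position: [0.5264, -0.0962, 0.2209]
ee_rot: [0.0, 0.746, 0.666, 0.0]
contact_force: [-0.2, 0.6, -0.0]
width: 0.0429
gripper_force: 0.0
```

```bash
python3 - <<'E'
from h import *
d=shot('wrist','w1'); print(d['fx'],(-np.array(d['R']).T@d['t']).round(4))
s=manip.get_state();print(s['position'],s['ee_rot'],s['qpos'],s['width'],s['clock'],s['contact_force'])
E
```

```text
338.3545540582407 [ 0.5368 -0.0226  0.3461]
[ 0.52638623 -0.09613576  0.22091461] [2.02228133e-05 7.46172064e-01 6.65753146e-01 2.75884907e-06] [-3.10695773e-01  2.33314368e-01  1.63456565e+00 -1.64676600e-05
  1.27367498e+00 -1.96900045e-01] 0.04233136357870153 2.15 [ 0.18373223 -0.66170571 -0.36230198]
```

View pics/w1.png

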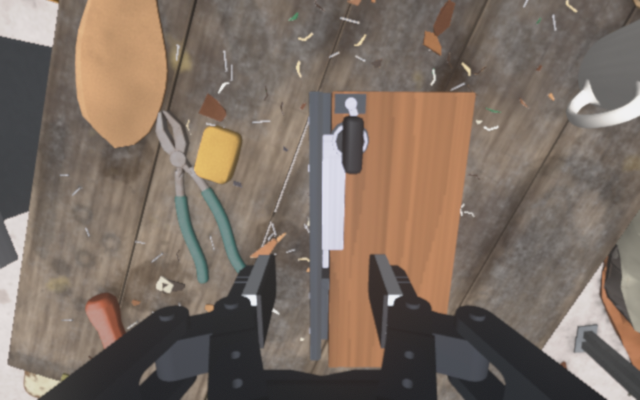

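```bash
python3 - <<'E'
from h import *
d=load('w1')
for n,u,v,z in[('bl',474,93,.05),('fl',333,93,.05),('lipout',310,92,.04),('lipout2',312,358,.04),('knobtop c',353,145,.098),('pin',351,104,.06),('pin',351,104,.08)]: print(n,ray(d,u,v,z).round(4))
for yaw,o in((-.114,(.5856,-.1605)),(-.105,(.5856,-.1605))):
  R=np.array([[np.cos(yaw),-np.sin(yaw)],[np.sin(yaw),np.cos(yaw)]])
  f=lambda x,y,z: list(R@[x,y]+o)+[z]
  for X in[(.06,.14,.05),(-.06,.14,.05),(-.08,.14,.04),(-.08,-.14,.04),(-.045,.079,.098),(-.045,.121,.098)]: print(X,np.round(f(*X),4),np.round(proj(d,f(*X)),1))
E
```

```text
bl [ 0.6633 -0.0283  0.05  ]
fl [ 0.5471 -0.015   0.05  ]
lipout [ 0.5279 -0.0117  0.04  ]
lipout2 [ 0.496  -0.2856  0.04  ]
knobtop c [ 0.5561 -0.0535  0.098 ]
pin [ 0.5603 -0.0253  0.06  ]
pin [ 0.5587 -0.0251  0.08  ]
(0.06, 0.14, 0.05) [ 0.6611 -0.0282  0.05  ] [471.4  93.3]
(-0.06, 0.14, 0.05) [ 0.5419 -0.0146  0.05  ] [326.8  93.2]
(-0.08, 0.14, 0.04) [ 0.522  -0.0123  0.04  ] [303.3  93.6]
(-0.08, -0.14, 0.04) [ 0.4902 -0.2905  0.04  ] [307.3 362.1]
(-0.045, 0.079, 0.098) [ 0.5499 -0.0769  0.098 ] [347.4 177.4]
(-0.045, 0.121, 0.098) [ 0.5547 -0.0352  0.098 ] [348.7 119.4]
(0.06, 0.14, 0.05) [ 0.6599 -0.0276  0.05  ] [469.9  92.6]
(-0.06, 0.14, 0.05) [ 0.5406 -0.015   0.05  ] [325.3  93.9]
(-0.08, 0.14, 0.04) [ 0.5207 -0.0129  0.04  ] [301.9  94.5]
(-0.08, -0.14, 0.04) [ 0.4914 -0.2913  0.04  ] [308.4 362.7]
(-0.045, 0.079, 0.098) [ 0.5491 -0.0772  0.098 ] [346.4 178. ]
(-0.045, 0.121, 0.098) [ 0.5535 -0.0355  0.098 ] [347.2 120. ]
```

Emit:
{"method": "move_arm", "body": {
  "steps": [0,0,0,0.029,0.0415,0,-0.05,0,0,0,0.029,0.0415,0,-0.05,0,0,0,0.029,0.0415,-0.03,-0.05,0,0,0,0.029,0.0415,-0.06,-0.05,0,0,0,0.029,0.0415,-0.09,-0.05,0,0,0,0.029,0.0415,-0.11,-0.05,0,0,0,0.029,0.0415,-0.12,-0.05,0,0,0,0.029,0.0415,-0.131,-0.05,0,0,0,0.029,0.0415,-0.131,-1,0,0,0,0.029,0.0415,-0.131,-1],
  "squeeze": 25
}}

```text
clock: 3.15
position: [0.5545, -0.0546, 0.0903]
ee_rot: [-0.001, 0.746, 0.666, -0.001]
contact_force: [-1.6, -1.0, 9.0]
width: 0.0134
gripper_force: 28.4
```

Emit:
{"method": "move_arm", "body": {
  "steps": [0,0,0,0,0,0,-1,0,0,0,0,0,0,-1,0,0,0,0,0,0,-1,0,0,0,0,0,0,-1,0,0,0,0,0,0,-1,0,0,0.01,0,0,0,-1,0,0,0.02,0,0,0,-1,0,0,0.03,0,0,0,-1,0,0,0.04,0,0,0,-1,0,0,0.04,0,0,0,-1]
}}

```text
clock: 4.15
position: [0.5548, -0.0547, 0.0904]
ee_rot: [-0.0, 0.656, 0.754, -0.0]
contact_force: [-4.9, 0.3, 4.4]
width: 0.0136
gripper_force: 27.2
```

```bash
python3 - <<'E'
from h import *
s=manip.get_state();print(s)
E
```

```text
{'clock': 4.15, 'qpos': array([-2.22854959e-01,  3.83585884e-01,  1.77207218e+00, -3.15391539e-04,
        9.86761343e-01, -3.61297298e-01]), 'qd': array([ 0.00091886,  0.00116498, -0.00033441, -0.00123669,  0.00091541,
        0.0332725 ]), 'effort': array([  0.47078228, -41.16051435, -21.50238276,   0.35104154,
        -1.66362271,  -0.27277638]), 'position': array([ 0.55477854, -0.0546574 ,  0.09039551]), 'ee_rot': array([-3.01805402e-04,  6.56440007e-01,  7.54378107e-01, -3.11595382e-04]), 'contact_force': array([-4.90289658,  0.25180638,  4.39773646]), 'moment': array([ 0.01537827,  0.75943887, -0.02718127]), 'gripper_force': 27.168152332305908, 'width': 0.013616162958298256}
```

Emit:
{"method": "move_arm", "body": {
  "steps": [0,0,0.02,0,0,0,-1,0,0,0.04,0,0,0,-1,0,0,0.06,0,0,0,-1,0,0,0.08,0,0,0,-1,0,0,0.1,0,0,0,-1,0,0,0.12,0,0,0,-1,0,0,0.14,0,0,0,-1,0,0,0.155,0,0,0,-1,0,0,0.155,0,0,0,-1,0,0,0.155,0,0,0,-1]
}}

```text
clock: 5.15
position: [0.5551, -0.0544, 0.0904]
ee_rot: [-0.0, 0.229, 0.974, 0.0]
contact_force: [-5.1, 1.0, 5.0]
width: 0.0135
gripper_force: 27.3
```

Emit:
{"method": "move_arm", "body": {
  "steps": [0,0,0,0,0,0,-0.55,0,0,0,0,0,0,-0.55,0,0,0,0,0,0,-0.55,0,0,0,0,0,0.02,-0.55,0,0,0,0,0,0.05,-0.55,0,0,0,0,0,0.09,-0.55,0,0,0,0,0,0.13,-0.55,0,0,0,0,0,0.16,0,0,0,0,0,0,0.16,0.2,0,0,0,0,0,0.16,0.2]
}}

```text
clock: 6.15
position: [0.5559, -0.0548, 0.2505]
ee_rot: [0.001, 0.228, 0.974, 0.0]
contact_force: [0.5, 0.4, -0.2]
width: 0.0507
gripper_force: 0.0
```

```bash
python3 - <<'E'
from h import *
d=shot('top','top1'); w=shot('wrist','w2')
im=d['pixels']
a=cv2.resize(w['pixels'],(560,350)); b=cv2.resize(im[165:255,330:470],(380,244),interpolation=cv2.INTER_CUBIC)
c=np.zeros((600,560,3),np.uint8);c[:350]=a;c[350:594,:380]=b;cv2.imwrite('pics/c.png',c)
s=manip.get_state();print(s['position'],s['ee_rot'],s['qpos'],s['clock'])
E
```

```text
[ 0.55478164 -0.05453643  0.24854759] [-1.10359800e-03  2.27817741e-01  9.73703167e-01  4.77577038e-05] [-2.22875392e-01  2.50500780e-01  1.54019150e+00  1.13556461e-04
  1.35310685e+00 -1.33402428e+00] 6.25
```

View pics/c.png

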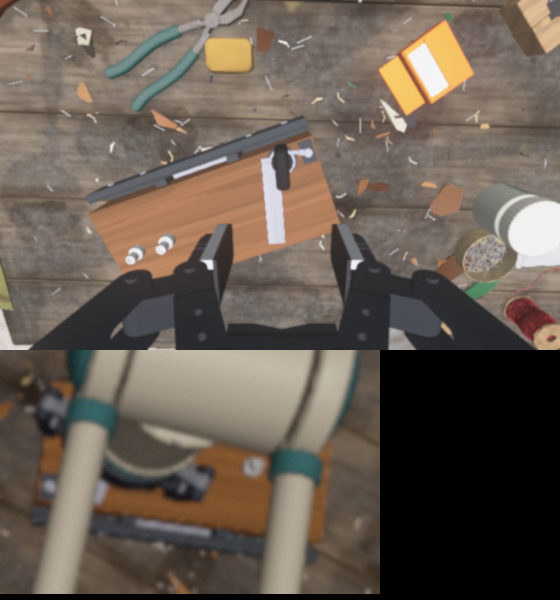

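The knob is past its detent: at (278,165) in the picture the bar has turned, the flag lies back over the board, and the slot with its sprung bar at (200,165) is free. Next I'll look at the holder from its robot side.

Emit:
{"method": "move_arm", "body": {
  "steps": [0,0,-0.1364,-0.085,0.345,0,0.2,0,0,-0.1364,-0.085,0.345,0,0.2,0,0,-0.1364,-0.085,0.345,0,0.2,0,0,-0.1364,-0.085,0.345,0,0.2,0,0,-0.1364,-0.085,0.345,0,0.2,0,0,-0.1364,-0.085,0.345,0,0.2,0,0,-0.1364,-0.085,0.345,0,0.2,0,0,-0.1364,-0.085,0.345,0,0.2,0,0,-0.1364,-0.085,0.345,0,0.2,0,0,-0.1364,-0.085,0.345,0,0.2]
}}

```text
clock: 7.25
position: [0.4696, 0.2903, 0.2483]
ee_rot: [-0.0, 0.611, 0.792, -0.002]
contact_force: [-1.0, 0.1, 0.3]
width: 0.0513
gripper_force: 0.0
```

```bash
python3 - <<'E'
from h import *
w=shot('wrist','w3')
s=manip.get_state();print(s['position'],s['ee_rot'],s['qpos'],s['clock'])
for X in [(.531,.293,.086),(.535,.293,.03)]: print(proj(w,X))
E
```

```text
[0.47002766 0.28961775 0.24860494] [-1.55361503e-04  6.11574478e-01  7.91185689e-01 -1.35622351e-03] [ 4.26817716e-01  2.42635320e-01  1.55095454e+00 -1.01659681e-03
  1.35054648e+00  1.72344361e-01] 7.3
[387.9481184932898, 205.78016747449624]
[381.76433806642086, 191.23551005923082]
```

View pics/w3.png

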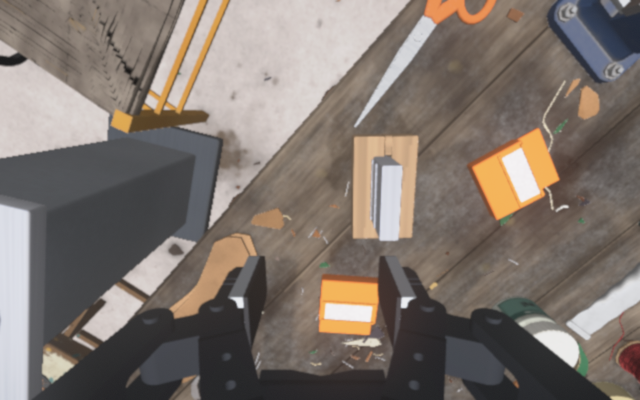

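The holder stands in its block at (387,200), lined up with the jaws. Its robot-side face shows at (376,195); I'll enlarge that.

```bash
python3 - <<'E'
from h import *
im=cv2.imread('pics/w3.png')
cv2.imwrite('pics/d.png',cv2.resize(im[130:245,345:425],None,fx=5,fy=5,interpolation=cv2.INTER_CUBIC))
E
```

```text
(no output)
```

View pics/d.png

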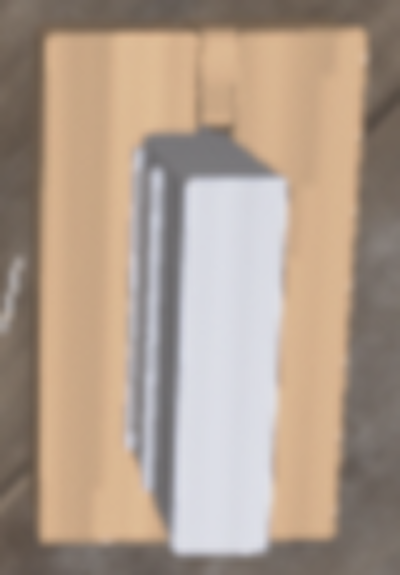

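```bash
python3 - <<'E'
from h import *
d=load('w3')
p=np.array([ray(d,345+u/5,130+v/5,.086) for u,v in[(190,178),(288,178),(270,555),(172,555)]]);print(p.round(4),p.mean(0))
y=(p[0]+p[1]-p[2]-p[3])/2;print(np.linalg.norm(y),np.arctan2(-y[0],y[1]))
q=np.array([ray(d,345+u/5,130+v/5,.03) for u,v in[(47,32),(365,28),(335,540),(40,545)]]);print(q.round(4),q.mean(0))
y=(q[0]+q[1]-q[2]-q[3])/2;print(np.linalg.norm(y),np.arctan2(-y[0],y[1]))
E
```

```text
[[0.5158 0.3261 0.086 ]
 [0.532  0.3304 0.086 ]
 [0.5512 0.2635 0.086 ]
 [0.5338 0.2589 0.086 ]] [0.53321644 0.29472923 0.086     ]
0.06959915040003369 0.270414782580904
[[0.4915 0.3399 0.03  ]
 [0.5525 0.3567 0.03  ]
 [0.5829 0.2512 0.03  ]
 [0.521  0.2337 0.03  ]] [0.53696294 0.2953524  0.03      ]
0.10996552651426256 0.27528919123405743
```

Emit:
{"method": "move_arm", "body": {
  "steps": [0,0,0.0028,0.04,0.0045,0,0.2,0,0,0.0028,0.062,0.0045,0,0.2,0,0,0.0028,0.062,0.0045,-0.04,0.2,0,0,0.0028,0.062,0.0045,-0.08,0.2,0,0,0.0028,0.062,0.0045,-0.11,0.2,0,0,0.0028,0.062,0.0045,-0.14,0.2,0,0,0.0028,0.062,0.0045,-0.16,0.2,0,0,0.0028,0.062,0.0045,-0.175,0.2,0,0,0.0028,0.062,0.0045,-0.175,0.2,0,0,0.0028,0.062,0.0045,-0.175,0.2]
}}

```text
clock: 8.3
position: [0.5329, 0.2935, 0.0748]
ee_rot: [-0.0, 0.605, 0.796, -0.0]
contact_force: [0.4, -0.0, 0.4]
width: 0.0512
gripper_force: 0.0
```

Emit:
{"method": "move_arm", "body": {
  "steps": [0,0,0,0,0,0,-1,0,0,0,0,0,0,-1,0,0,0,0,0,0,-1,0,0,0,0,0,0,-1,0,0,0,0,0,0,-1,0,0,0,0,0,0,-1,0,0,0,0,0,0,-1,0,0,0,0,0,0,-1,0,0,0,0,0,0,-1,0,0,0,0,0,0,-1],
  "squeeze": 60
}}

```text
clock: 9.3
position: [0.5326, 0.2948, 0.0762]
ee_rot: [0.001, 0.605, 0.797, 0.0]
contact_force: [-0.6, -1.8, 5.9]
width: 0.0169
gripper_force: 59.0
```

```bash
python3 - <<'E'
from h import *
s=manip.get_state();print(s)
E
```

```text
{'clock': 9.3, 'qpos': array([ 3.91577546e-01,  4.62845539e-01,  1.67329569e+00, -6.73939783e-04,
        1.00422174e+00,  1.19668262e-01]), 'qd': array([ 0.00038257,  0.00182968,  0.00035658,  0.00028086,  0.00124443,
       -0.00295333]), 'effort': array([  0.60010727, -44.45371985, -19.20457363,   0.28297056,
        -0.70679275,  -0.04744508]), 'position': array([0.53261778, 0.2947874 , 0.07615856]), 'ee_rot': array([5.56142540e-04, 6.04599253e-01, 7.96529525e-01, 3.86827634e-04]), 'contact_force': array([-0.64815209, -1.78067444,  5.91137571]), 'moment': array([-0.33315343,  0.22387566, -0.0412479 ]), 'gripper_force': 59.03229475021362, 'width': 0.01687344521119129}
```

Emit:
{"method": "move_arm", "body": {
  "steps": [0,0,0,0,0,0.01,-1,0,0,0,0,0,0.03,-1,0,0,0,0,0,0.06,-1,0,0,0,0,0,0.1,-1,0,0,0,0,0,0.14,-1,0,0,0,0,0,0.17,-1,0,0,0,0,0,0.18,-1,0,0,-0.01,0,-0.03,0.18,-1,0,0,-0.02,0,-0.07,0.18,-1,0,0,-0.03,-0.005,-0.11,0.18,-1]
}}

```text
clock: 10.3
position: [0.527, 0.184, 0.2535]
ee_rot: [-0.0, 0.677, 0.736, -0.001]
contact_force: [0.3, -0.2, -1.4]
width: 0.0172
gripper_force: 58.8
```

Emit:
{"method": "move_arm", "body": {
  "steps": [0,0,-0.01,-0.001,-0.04,0,-1,0,0,-0.02,-0.002,-0.08,0,-1,0,0,-0.0314,-0.003,-0.12,0,-1,0,0,-0.0314,-0.004,-0.16,0,-1,0,0,-0.0314,-0.005,-0.2,0,-1,0,0,-0.0314,-0.006,-0.24,0,-1,0,0,-0.0314,-0.008,-0.28,0,-1,0,0,-0.0314,-0.009,-0.31,0,-1,0,0,-0.0314,-0.0096,-0.3357,0,-1,0,0,-0.0314,-0.0096,-0.3357,0,-1]
}}

```text
clock: 11.3
position: [0.5173, -0.1538, 0.2535]
ee_rot: [-0.0, 0.747, 0.664, -0.001]
contact_force: [0.0, 0.8, -1.9]
width: 0.0168
gripper_force: 58.8
```

```bash
python3 - <<'E'
from h import *
P=[]
for i in range(3):
    w=shot('wrist','w4'); s=manip.get_state(); P.append(s['position'])
print(np.mean(P,0),s['ee_rot'],s['contact_force'],s['clock'],s['width'])
E
```

```text
[ 0.51720989 -0.1509264   0.25373802] [-1.14837748e-03  7.46267399e-01  6.65645284e-01 -7.87442218e-05] [-0.46127594 -0.48799535 -1.20551078] 11.45 0.016568243606252978
```

View pics/w4.png

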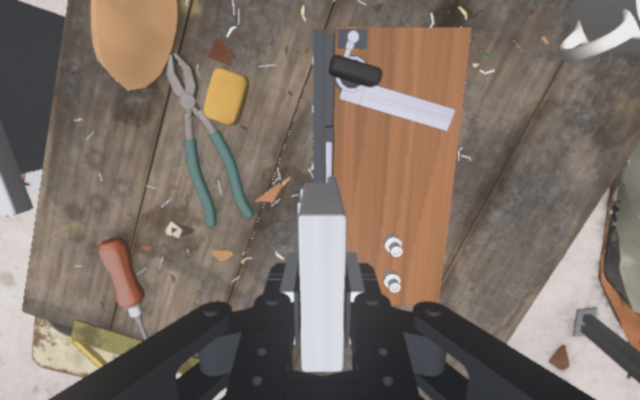

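The knob stays turned and the flag is clear (400,105). The holder is upright in the jaws with its card side facing the lip, and the slot is visible at about (329,160). I'll check my slot model against this view.

```bash
python3 - <<'E'
from h import *
d=load('w4'); im=d['pixels']
yaw=-.114;R=np.array([[np.cos(yaw),-np.sin(yaw)],[np.sin(yaw),np.cos(yaw)]])
k=np.array([.5548,-.0545]);o=k-R@[-.045,.1]
f=lambda x,y,z: list(R@[x,y]+o)+[z]
print('o',o)
for n,X in dict(edge1=(-.06,.13,.05),edge2=(-.06,.05,.05),bl=(.06,.14,.05),lipo1=(-.08,.13,.04),lipo2=(-.08,.05,.04),lipi2=(-.068,.05,.04),lipi0=(-.072,.05,.04)).items(): print(n,np.round(proj(d,f(*X)),1))
for v in (40,130,160): print(v,[tuple(int(c) for c in im[v,u]) for u in range(308,346,2)])
E
```

```text
o [ 0.58813258 -0.1589698 ]
edge1 [332.8  38.4]
edge2 [332.1 131.1]
bl [470.3  25.6]
lipo1 [310.5  40.5]
lipo2 [311.4 130.3]
lipi2 [323.7 130.3]
lipi0 [319.6 130.3]
40 [(100, 112, 124), (96, 108, 120), (97, 104, 113), (103, 97, 94), (102, 94, 90), (103, 95, 91), (102, 95, 92), (98, 93, 90), (96, 91, 89), (101, 95, 92), (105, 98, 93), (104, 96, 93), (99, 92, 90), (69, 78, 94), (79, 103, 141), (98, 98, 108), (102, 94, 91), (102, 95, 91), (103, 95, 92)]
130 [(101, 108, 117), (107, 114, 122), (107, 112, 120), (103, 98, 98), (104, 96, 94), (103, 96, 95), (101, 96, 94), (97, 92, 92), (97, 93, 93), (100, 94, 92), (103, 96, 94), (105, 98, 96), (99, 94, 93), (82, 103, 139), (84, 112, 155), (83, 111, 153), (84, 112, 155), (85, 114, 157), (91, 122, 169)]
160 [(114, 123, 133), (112, 116, 125), (100, 106, 114), (102, 97, 97), (103, 96, 94), (104, 97, 95), (101, 96, 94), (96, 93, 93), (98, 94, 95), (197, 184, 183), (218, 203, 203), (210, 193, 193), (112, 110, 120), (78, 104, 142), (84, 112, 155), (84, 112, 155), (85, 113, 157), (87, 116, 162), (91, 123, 172)]
```

```bash
python3 - <<'E'
from h import *
d=load('w4')
yaw=-.1145;R=np.array([[np.cos(yaw),-np.sin(yaw)],[np.sin(yaw),np.cos(yaw)]])
for h in(.262,.265):
  for x in(-.009,.009):
    for y in(.035,-.035): print(h,x,y,np.round(proj(d,list(R@[x,y]+[.5172,-.151])+[h]),1))
im=d['pixels']
for v in (225,240,350): print(v,[(u,int(im[v,u,1])) for u in list(range(294,308))+list(range(336,352))])
E
```

```text
0.262 -0.009 0.035 [291.6 217.2]
0.262 -0.009 -0.035 [296.  373.5]
0.262 0.009 0.035 [341.  217.2]
0.262 0.009 -0.035 [338.4 373.5]
0.265 -0.009 0.035 [290.9 219.9]
0.265 -0.009 -0.035 [295.4 379. ]
0.265 0.009 0.035 [341.4 219.9]
0.265 0.009 -0.035 [338.7 379. ]
225 [(294, 100), (295, 105), (296, 108), (297, 123), (298, 167), (299, 207), (300, 219), (301, 219), (302, 218), (303, 217), (304, 216), (305, 216), (306, 216), (307, 216), (336, 217), (337, 217), (338, 218), (339, 218), (340, 218), (341, 218), (342, 217), (343, 214), (344, 206), (345, 182), (346, 143), (347, 124), (348, 124), (349, 126), (350, 126), (351, 127)]
240 [(294, 110), (295, 107), (296, 106), (297, 116), (298, 154), (299, 203), (300, 219), (301, 220), (302, 219), (303, 218), (304, 217), (305, 217), (306, 217), (307, 217), (336, 218), (337, 218), (338, 219), (339, 219), (340, 219), (341, 219), (342, 217), (343, 215), (344, 207), (345, 174), (346, 139), (347, 126), (348, 125), (349, 125), (350, 124), (351, 123)]
350 [(294, 94), (295, 94), (296, 90), (297, 88), (298, 87), (299, 90), (300, 124), (301, 183), (302, 215), (303, 219), (304, 219), (305, 218), (306, 217), (307, 217), (336, 220), (337, 220), (338, 220), (339, 220), (340, 218), (341, 214), (342, 199), (343, 156), (344, 118), (345, 107), (346, 107), (347, 108), (348, 114), (349, 115), (350, 110), (351, 95)]
```

Emit:
{"method": "move_arm", "body": {
  "steps": [0,0,0,0.0007,0,-0.03,-1,0,0,0,0.0007,0,-0.06,-1,0,0,0,0.0007,0,-0.09,-1,0,0,0,0.0007,0,-0.115,-1,0,0,0,0.0007,0,-0.125,-1,0,0,0,0.0007,0,-0.132,-1,0,0,0,0.0007,0,-0.138,-1,0,0,0,0.0007,0,-0.143,-1,0,0,0,0.0007,0,-0.147,-1,0,0,0,0.0007,0,-0.15,-1]
}}

```text
clock: 12.45
position: [0.5188, -0.151, 0.1052]
ee_rot: [0.0, 0.746, 0.666, 0.0]
contact_force: [-0.5, -0.4, -1.0]
width: 0.0168
gripper_force: 58.8
```

Emit:
{"method": "move_arm", "body": {
  "steps": [0,0,0,0,0,-0.002,-1,0,0,0,0,0,-0.004,-1,0,0,0,0,0,-0.006,-1,0,0,0,0,0,-0.008,-1,0,0,0,0,0,-0.01,-1,0,0,0,0,0,-0.012,-1,0,0,0,0,0,-0.013,-1,0,0,0,0,0,-0.014,-1,0,0,0,0,0,-0.015,-1,0,0,0,0,0,-0.015,-1]
}}

```text
clock: 13.45
position: [0.5185, -0.1509, 0.0901]
ee_rot: [0.0, 0.746, 0.666, 0.0]
contact_force: [-0.9, 0.3, 3.1]
width: 0.0168
gripper_force: 59.4
```

Emit:
{"method": "move_arm", "body": {
  "steps": [0,0,0,0,0,-0.001,-1,0,0,0,0,0,-0.001,-1,0,0,0,0,0,-0.002,-1,0,0,0,0,0,-0.002,-1,0,0,0,0,0,-0.003,-1,0,0,0,0,0,-0.003,-1,0,0,0,0,0,-0.004,-1,0,0,0,0,0,-0.004,-1,0,0,0,0,0,-0.004,-1,0,0,0,0,0,-0.004,-1]
}}

```text
clock: 14.45
position: [0.5185, -0.1509, 0.0861]
ee_rot: [0.0, 0.746, 0.666, 0.0]
contact_force: [-0.7, 0.1, 5.3]
width: 0.0172
gripper_force: 59.9
```

Emit:
{"method": "move_arm", "body": {
  "steps": [0,0,0,0,0,-0.001,-1,0,0,0,0,0,-0.001,-1,0,0,0,0,0,-0.001,-1,0,0,0,0,0,-0.001,-1,0,0,0,0,0,-0.001,-1,0,0,0,0,0,-0.001,-1,0,0,0,0,0,-0.001,-1,0,0,0,0,0,-0.001,-1,0,0,0,0,0,-0.001,-1,0,0,0,0,0,-0.001,-1]
}}

```text
clock: 15.45
position: [0.5186, -0.1509, 0.0861]
ee_rot: [0.0, 0.746, 0.666, 0.0]
contact_force: [-3.2, 0.9, 11.0]
width: 0.017
gripper_force: 60.7
```

Emit:
{"method": "move_arm", "body": {
  "steps": [0,0,0,0,0,-0.001,-1,0,0,0,0,0,-0.001,-1,0,0,0,0,0,-0.001,-1,0,0,0,0,0,-0.001,-1,0,0,0,0,0,-0.001,-1,0,0,0,0,0,-0.001,-1,0,0,0,0,0,-0.001,-1,0,0,0,0,0,-0.001,-1,0,0,0,0,0,-0.001,-1,0,0,0,0,0,-0.001,-1]
}}

```text
clock: 16.45
position: [0.5186, -0.1509, 0.086]
ee_rot: [0.001, 0.746, 0.666, 0.0]
contact_force: [-4.2, 2.1, 18.4]
width: 0.0169
gripper_force: 61.6
```

```bash
python3 - <<'E'
from h import *
w=shot('wrist','w5');s=shot('scene','s5')
a=cv2.resize(w['pixels'],(400,250)); b=cv2.resize(s['pixels'][180:330,310:500],(400,316),interpolation=cv2.INTER_CUBIC)
cv2.imwrite('pics/e.png',np.vstack([a,b])); t=manip.get_state();print(t['position'],t['contact_force'],t['moment'],t['clock'])
E
```

```text
[ 0.51860207 -0.15090179  0.08604318] [-4.5444382   0.91980721 18.54123396] [0.32600052 0.91623015 0.00976053] 16.55
```

View pics/e.png

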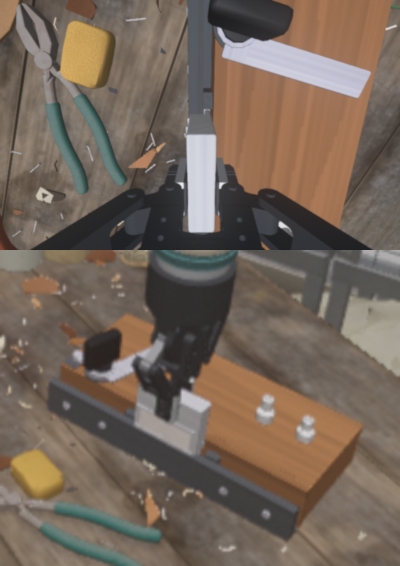

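The holder sits upright on the lip at (172,420), its card to the front, with the dies, flag and wax untouched. The downward stop is stiff at about 18 N, so I'm handing in.

```bash
python3 -c "
from rig import manip
print(manip.sign_off())"
```

```text
the job is handed in; nothing more can be done
None
```

I handed the job in at about 16.6 s: the knob is turned past its detent with the flag clear, and the label holder is seated in the slot, card to the front, still gripped and pressed down with about 18 N; the sign-off returned no verdict.

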